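# Lift the dark roll with the serving tongs

## Robot

A 6-joint arm with a two-finger parallel gripper is mounted at the origin on a cart in front of the work surface, level with it; the furniture and walls round the work are solid. World frame = base frame: x ahead of the robot, y to its left, z up, the work surface at z = 0. Lengths are in m, angles in rad, forces in N, time in s.
With the tool pointing down it reaches from about 0.35 to 0.775 m from the base axis. Payload 5.5 kg.
Tool frame: the origin (TCP) lies where the fingers leave the gripper's body, on its centre line; the fingertips stand env.tip_reach ahead of it and the grasp point (between the pads) lies 54 mm ahead of it (env.tip_reach is the distance from the TCP to the fingertips, in m); z points along the fingers, y is the line along which they close (so a half turn about z gives the same grasp; the last joint's range is limited). The gripper opens to 85 mm and grips with 20 to 120 N. Pads are 22 mm wide; open, the fingers measure 114 mm over their backs; the gripper's body (76 mm by 85 mm) begins 54 mm behind the grasp point. The pads swing forward as they close: fully open they stand 13 mm farther back than shut.
Start: joints at [-1.46, 0.313, 0.046, 1.304, 0, 1.431], TCP at [0.143, -0.557, 0.304] pointing down, gripper open.
Joint ranges: [-2.76, 2.76], [-0.86, 1.69], [-1.03, 1.26], [-2.2, 2.34], [-1.47, 1.5], [-3.14, 3.14]. Speed limits (rad/s): [2.57, 2.57, 3.14, 3.14, 3.14, 3.14].

## Interface

Orientations are given as a unit quaternion [w, x, y, z].
In Python, from workcell import status, optics, hand_in, env gives the robot as it stands.
- The arm moves only by the shell command python3 -m handwheel 'ROWS' [FORCE]. ROWS is a JSON object whose one key "deltas" holds a list of rows, each a list of 5 numbers: the opening, from -1 (shut) to 1 (fully open), then the shift along the tool's x, y, z in units of 40 mm (1.0 is 40 mm), then the turn about the tool's z in units of 10 degrees (1.0 is 10 degrees). In form: {"deltas": [[jaw, x, y, z, roll], ...]}. A call has 1 to 20 rows; each row shifts and turns the commanded pose from where the row before left it, along the tool's axes as they then stand; what a row does not reach is not made up. A row lasts 1/8 s, in which the tool goes at most 62.5 mm and 10.7 degrees, less where a joint would pass 70% of its speed; a pose out of reach is approached as far as the arm can. A call is refused whole if a number of a shift passes 1 or a number of a turn 1, either way. A call with a gripper value outside its range is refused whole. The fingers move at their own pace and stop on an object; FORCE is the grip in N (left out, the last holds). Time passes only in rows, so rows that do not move let the fingers close. It gives the time, the measured TCP pose, the force, the opening and the grip force at its end, in the units of the state.
- status.get_state(): the state, without advancing time (a new reading comes with each control period).
- optics.read_camera(name): name is "side" or "top"; returns a dict with "frame" (480x640x3 uint8, red, green, blue), "depth" (480x640 float32, m along the optical axis (not along the pixel's ray), 0 where there is no reading), "vfov" (degrees; the focal length in pixels is half the picture's height over the tangent of half this angle, whatever the lens; pixels are square), "cx", "cy" (the principal point, pixels), "origin" and "attitude" of the camera in the world. Camera axes: x right, y down, z forward; pixel columns grow to the right and rows downward; lengths in m; the calibration is good to about 2 mm. A picture is of the moment at which its call begins.
- hand_in(): hands the job in; it is judged then, once.
The state is a dict: "clock": time; "joint_pos": joint angles; "qvel": joint speeds; "tau": joint torques, N m; "tcp_pos": TCP position; "orientation": TCP orientation; "wrist_force": force on the tool from outside, world axes, zero at the start; "ft_torque": the same for the moment, N m; "finger_gap": finger opening in m; "grip_force": force on a finger pad.
Only numpy, scipy, OpenCV 4.12 (cv2) and the standard library are available. Lean on these libraries where they do the work, as an engineer would, in place of code of your own. Each camera call takes 0.05 s, during which the arm holds its last target. There are 200 camera calls.

## Task

Take the serving tongs out of their stand, pick the dark rye roll off the wooden board with them, and carry it over the white plate. Finish while still holding it there with the tongs, steady and right side up, roughly 10 cm above the plate. Don't touch either roll with the robot's fingers, and leave the light roll, the plate, the stoneware cup and the red-capped spice jar where they are.

Things in the scene. Friction and masses are not known exactly. Their poses are not given: they have to be found in the camera images.
- stand: Fixed tongs stand: dark wooden foot 120 x 100 x 14 mm (own x, y, z), two thin steel posts at own y = +35 and -35 mm, each with an upward-open V notch. Origin under the foot's centre, own z up. The tongs' pivot pin lies in the notches along own y, 160 mm above the worktop; the posts end at 166 mm. The tongs come out straight upward.
- tongs: Small serving tongs, 0.09 kg, hanging jaws-down in the stand. Origin at the pivot on top (160 mm above the worktop at the start; highest part 9 mm above it), own z up, own y along the 108 mm pivot pin with black end balls. The two arms, on the +x and -x sides, close towards each other along own x. A spring opens them: 2 to 3 N on each handle when open, about 5 N when closed on a roll.
- tongs_handles (a point): Where to pinch the tongs, from above: midway between the handles, 40 mm below the pivot, axes as the tongs. The handles are black ribbed pads 20 mm wide (own y), 15 to 65 mm below the pivot; open they lean out 10 degrees and measure 56 mm over their outer faces at this height (64 mm at their lower end); pinch along own x. 10 to 20 N on them holds a roll well.
- tongs_jaws (a point): Midway between the jaws, 115 mm below the pivot, axes as the tongs. Jaws 34 mm tall (lower edge 132 mm below the pivot), 34 mm wide (own y), hollow towards each other. Open: 80 to 90 mm apart inside, 110 mm outside; they stay centred on this point and close about 3 mm for each 1 mm that the handles close.
- tongs_far (a joint): Closing angle of each arm of the tongs, rad (both arms move alike): 0 open, about 0.17 with the jaws touching a roll (handles then upright, about 42 mm over their outer faces), 0.38 at most.
- board: Fixed round slice of wood with bark, used as a bread board, 200 x 220 x 20 mm. Origin under its centre; its top is 20 mm above the worktop.
- rye_roll: The dark brown round rye roll with three pale cuts on top, rigid, 54 mm in diameter (widest 14 to 24 mm above its underside), 40 mm high, 0.055 kg, standing on the board. Origin at the centre of its underside, own z up.
- white_roll: The light golden roll, same shape and size as the rye roll, on the board 90 to 120 mm from it, centre to centre. Not to be moved. Origin at the centre of its underside.
- plate: Flat white round plate, 150 mm in diameter, 16 mm high, loose on the worktop. Origin under its centre. Not to be moved.
- cup: Small stoneware cup with a handle, 64 x 88 x 54 mm, at the back of the worktop, bystander. Origin under its centre.
- spice_jar_3: Glass spice jar with a red cap, 45 mm in diameter, 106 mm high, at the back right, bystander. Origin under its centre.
There are look-alikes about, which are no part of the job. Several things have the shape of the rye_roll; the one meant has the colours described above.

How it is judged:
By the outcome, as a careful person would: the job done as asked, in the order asked, and still so for the second after the job is handed in, while the arm keeps its last pose, push and grip.
It also fails if it takes over 43 s, if anything falls off the work surface, if the arm or the gripper's body presses on something with over 40 N, if the wrist force passes 120 N, or if a joint passes its speed limit or range.

## Working session

There is one attempt and no reset: what is moved stays moved. The work goes in short steps, Python scripts to look and compute and a shell command to move; the robot and the scene stay as the last step left them, time stands still between calls to the robot, and variables do not carry over. Pictures are saved under pics/ and viewed, at most 10 in all, crops included, and the job is handed in when it is done.

```bash
ls; mkdir -p pics; cat > h.py <<'E'
import numpy as np, cv2
from scipy.spatial.transform import Rotation as R
from workcell import status, optics, env
def cam(n):
    c=optics.read_camera(n); w,x,y,z=c["attitude"]; c["R"]=R.from_quat([x,y,z,w]).as_matrix()
    c["f"]=240/np.tan(np.radians(c["vfov"]/2)); return c
def pts(c):
    v,u=np.mgrid[:480,:640]; d=c["depth"]
    P=np.stack([(u-c["cx"])/c["f"]*d,(v-c["cy"])/c["f"]*d,d],-1)
    return P@c["R"].T+np.array(c["origin"])
def ray(c,u,v,z):
    r=c["R"]@np.array([(u-c["cx"])/c["f"],(v-c["cy"])/c["f"],1]); o=np.array(c["origin"])
    return o+r*(z-o[2])/r[2]
def proj(c,p):
    q=c["R"].T@(np.array(p)-c["origin"]); return c["f"]*q[:2]/q[2]+[c["cx"],c["cy"]]
E
python3 - <<'E'
from h import *
for n in("top","side"):
    c=cam(n); cv2.imwrite(f"pics/{n}0.png",c["frame"][:,:,::-1]); print(n,c["origin"],c["R"].round(2).tolist(),c["f"],c["cx"],c["cy"])
print(status.get_state(),env.tip_reach)
E
```

```text
pics
top [0.40821194 0.20417043 1.40319715] [[-0.02, -0.99, 0.13], [-1.0, 0.01, -0.02], [0.02, -0.13, -0.99]] 607.8646946064654 330.23612266787063 239.2342558573426
side [0.23508538 1.24912238 0.55930818] [[-0.95, -0.12, 0.29], [-0.31, 0.34, -0.89], [0.01, -0.93, -0.36]] 554.063515954596 327.44116618589686 231.5108557676763
{'clock': 0.1, 'joint_pos': array([-1.45958687e+00,  3.13944951e-01,  4.51071420e-02,  1.30358607e+00,
       -1.36697708e-05,  1.43120988e+00]), 'qvel': array([-5.80001142e-04, -1.30749511e-03,  3.67904840e-03, -9.47532086e-04,
       -9.81871485e-04,  4.77783031e-05]), 'tau': array([ 3.01974847e-03, -4.81721449e+01,  2.99246871e+01,  1.26876266e-02,
       -2.19594499e-04, -1.66683145e-05]), 'tcp_pos': array([ 0.14265937, -0.55668601,  0.30309271]), 'orientation': array([-8.13793151e-04,  9.92147645e-01,  1.25069537e-01,  4.71170424e-06]), 'wrist_force': array([ 0.64518599,  0.1611618 , -0.48697921]), 'ft_torque': array([0.01387916, 0.01071183, 0.03614263]), 'grip_force': 0.0, 'finger_gap': 0.08492335471580953} 0.0726
```

View pics/top0.png

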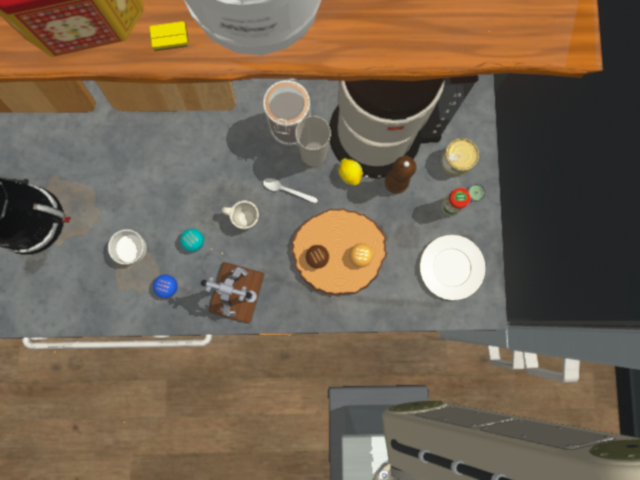

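View pics/side0.png

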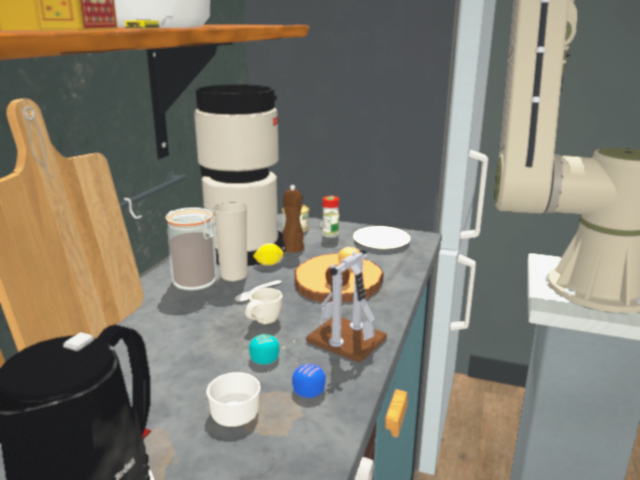

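The top view shows the stand and tongs near (231,291). Four things have the roll shape: dark brown (317,257), golden (361,255), teal (192,240) and blue (165,287). Only the one at (317,257) is dark brown with pale cuts, so I take that as the rye roll. The plate is at (452,267), the cup at (243,214) and the jar at (458,198). Next I measure positions and enlarge a crop to confirm.

```bash
python3 - <<'E'
from h import *
c=cam("top"); P=pts(c); f=c["frame"]; hsv=cv2.cvtColor(f,cv2.COLOR_RGB2HSV)
a=cv2.resize(f[235:345,185:405],None,fx=3.6,fy=3.6,interpolation=cv2.INTER_CUBIC); cv2.imwrite("pics/crop1.png",a[:,:,::-1])
def blob(name,box,zlo,zhi):
    u0,v0,u1,v1=box; S=P[v0:v1,u0:u1]; m=(S[...,2]>zlo)&(S[...,2]<zhi)
    n,l,st,ce=cv2.connectedComponentsWithStats(m.astype(np.uint8)); k=1+st[1:,4].argmax(); q=S[l==k]
    (cx,cy),r=cv2.minEnclosingCircle(q[:,:2].astype(np.float32))
    print(name,"n",len(q),"mean",q.mean(0).round(4),"min",q.min(0).round(3),"max",q.max(0).round(3),"circ",round(cx,4),round(cy,4),round(r,4))
blob("rye",(295,240,340,280),.035,.07)
blob("white",(340,240,385,280),.035,.07)
blob("plate",(410,225,495,310),.006,.03)
blob("board",(285,200,395,305),.01,.07)
blob("foot",(195,255,275,330),.008,.022)
blob("tongstop",(195,255,275,330),.135,.18)
blob("cup",(215,195,262,235),.03,.07)
blob("jar",(440,180,480,220),.08,.12)
# foot rect by ray
u0,v0=195,255; S=P[255:330,195:275]; m=(S[...,2]>.008)&(S[...,2]<.022); q=S[m][:,:2].astype(np.float32); print("foot rect",cv2.minAreaRect(q*1000))
m=(S[...,2]>.145)&(S[...,2]<.18); q=S[m]; print("pin rect",cv2.minAreaRect(q[:,:2].astype(np.float32)*1000),np.percentile(q[:,2],[5,50,95]))
E
```

```text
rye n 446 mean [0.5505 0.2091 0.0551] min [0.525 0.182 0.036] max [0.578 0.234 0.066] circ 0.5518 0.209 0.0271
white n 441 mean [0.552 0.111 0.055] min [0.527 0.084 0.036] max [0.579 0.135 0.067] circ 0.5534 0.1102 0.0269
plate n 2509 mean [ 0.5259 -0.103   0.0119] min [ 0.452 -0.179  0.006] max [ 0.604 -0.027  0.026] circ 0.5263 -0.1038 0.0778
board n 6348 mean [0.5648 0.159  0.0256] min [0.468 0.051 0.011] max [0.666 0.269 0.067] circ 0.5726 0.1589 0.11
foot n 1576 mean [0.4738 0.3904 0.0143] min [0.406 0.333 0.008] max [0.545 0.456 0.022] circ 0.4757 0.3946 0.0751
tongstop n 535 mean [0.4753 0.3941 0.1604] min [0.45  0.343 0.135] max [0.502 0.445 0.177] circ 0.4762 0.3942 0.0531
cup n 323 mean [0.6535 0.3822 0.0485] min [0.617 0.341 0.03 ] max [0.679 0.426 0.06 ] circ 0.6517 0.3835 0.0441
jar n 369 mean [ 0.6685 -0.1028  0.1048] min [ 0.649 -0.127  0.08 ] max [ 0.691 -0.082  0.114] circ 0.6703 -0.1043 0.0233
foot rect ((477.3048400878906, 403.3330383300781), (163.7253875732422, 151.89495849609375), 0.9811156392097473)
pin rect ((475.1467590332031, 393.97515869140625), (47.118770599365234, 100.91041564941406), 1.1761887073516846) [0.14830966 0.16336888 0.16973845]
```

View pics/crop1.png

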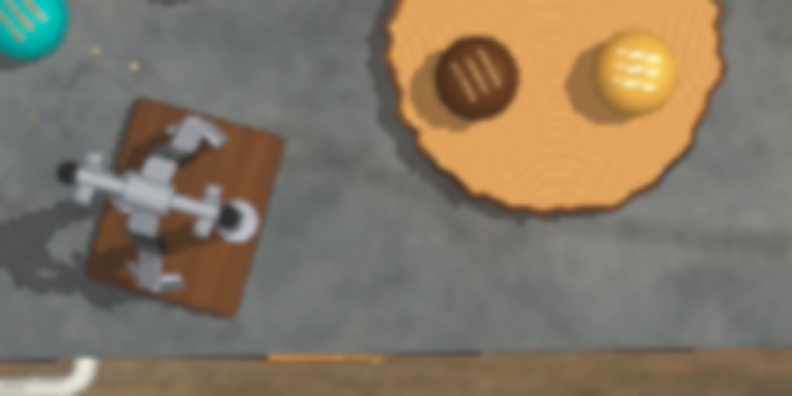

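The crop confirms it: the brown roll with three pale cuts is at crop (476,77). The pin's end balls are at crop (66,172) and (232,216), the latter beside a pale ring that is a post or part of the tongs. The pin runs about 15° off world y.

```bash
python3 - <<'E'
from h import *
c=cam("top"); P=pts(c); g=c["frame"].max(2)
# black balls near pin height
S=P[262:315,190:270]; m=((S[...,2]>.145)&(S[...,2]<.185)&(g[262:315,190:270]<70)).astype(np.uint8)
n,l,st,ce=cv2.connectedComponentsWithStats(m); B=[]
for k in range(1,n):
    if st[k,4]>5:
        u,v=ce[k]+[190,262]; p=ray(c,u,v,.160); print("ball?",u,v,st[k,4],p.round(4)); B.append(p)
a,b=ray(c,203.3,282.8,.16),ray(c,249.4,295,.16); print("hand",a,b,(a+b)/2,np.linalg.norm(a-b))
s=status.get_state(); w,x,y,z=s["orientation"]; print(R.from_quat([x,y,z,w]).as_matrix().round(3))
for n in("top","side"):
    cc=c if n=="top" else cam(n); Q=pts(cc).reshape(-1,3); ok=cc["depth"].ravel()>0; Q=Q[ok]
    k=(Q[:,2]>.1)&(Q[:,2]<.9)&(Q[:,0]>.1)&(Q[:,0]<.75)&(Q[:,1]<0)&(Q[:,1]>-.8)
    H,_,_=np.histogram2d(Q[k,0],Q[k,1],bins=[np.arange(.1,.8,.05),np.arange(-.8,.01,.05)]); print(n);print(H.astype(int))
E
```

```text
ball? 202.8695652173913 282.4347826086956 23 [0.4894 0.442  0.16  ]
ball? 248.0 295.14285714285717 21 [0.4622 0.3502 0.16  ]
hand [0.48866807 0.44109414 0.16      ] [0.46249603 0.34733345 0.16      ] [0.47558205 0.39421379 0.16      ] 0.09734496731585406
[[ 0.969  0.248 -0.   ]
 [ 0.248 -0.969  0.001]
 [ 0.    -0.001 -1.   ]]
top
[[   0    0    0    0    0    0    0    0    0    0    0    0    0    0
     0    0]
 [   0    0    0    0    0    0    0    0    0    0    0    0    0    0
     0   73]
 [   0    0    0    0    0    0    0    0    0    0    0    0    0   55
  1368 2819]
 [   0    0    0    0    0    0    0    0    0    0  298    0  105 1872
  2932 1245]
 [   0    0    0    0    0    0    0    0    0    0  240 1045    0    0
     0    0]
 [   0    0    0    0    0    0    0    0    0    0    0 3302    0    0
     0    0]
 [   0    0    0    0    0    0    0    0    0    0    0 3344    0    0
     0    0]
 [   0    0    0    0    0    0    0    0    0    0    0 3397    0    0
     0    0]
 [   0    0    0    0    0    0    0    0    0    0    0 3428    0    0
     0    0]
 [ 
[... 748 characters left out ...]
0    0
     0    0]
 [   0    0    0    0    0    0    0    0    0    0   45 3804    0    0
     0    0]
 [   0    0    0    0    0    0    0    0    0    0   27 3826    0    0
     0    0]
 [   0    0    0    0    0    0    0    0    0    0    1 3662    0    0
     0    0]
 [   0    0    0    0    0    0    0    0    0    0    0 3571    0    0
     0    0]
 [   0    0    0    0    0    0    0    0    0    0    2 3452    0    0
     0    0]
 [   0    0    0    0    0    0    0    0    0    0    4 3352    0    2
     2    0]
 [   0    0    0    0    0    0    0    0    0    0    6 3268    0   38
    59    0]
 [   0    0    0    0    0    0    0    0    0    0    6 3169    0    0
     0    0]]
```

```bash
python3 - <<'E'
from h import *
for n in("top","side"):
    c=cam(n); Q=pts(c).reshape(-1,3)[c["depth"].ravel()>0]
    def rep(t,x0,x1,y0,y1):
        k=(Q[:,2]>.05)&(Q[:,0]>x0)&(Q[:,0]<x1)&(Q[:,1]<y1)&(Q[:,1]>y0); q=Q[k]
        if len(q): print(n,t,len(q),"min",np.percentile(q,1,axis=0).round(3),"max",np.percentile(q,99,axis=0).round(3))
    rep("fridgeside",.3,.45,-.26,-.2); rep("handle",.2,.3,-.34,-.2); rep("door",.28,.4,-.8,-.3)
    rep("arm x<.3,y>-.2",-.2,.3,-.2,.3); rep("arm y<-.3",-.2,.28,-.9,-.3)
    k=(Q[:,0]>-.3)&(Q[:,0]<.3)&(Q[:,1]<.3)&(Q[:,1]>-.9)&(Q[:,2]>.05); q=Q[k]
    for y in np.arange(-.7,.2,.1):
        s=q[(q[:,1]>y)&(q[:,1]<y+.1)]
        if len(s): print(round(y,1),len(s),"x",np.percentile(s[:,0],[1,99]).round(2),"z",np.percentile(s[:,2],[1,50,99]).round(2))
    # upper handle
    k=(Q[:,0]>.2)&(Q[:,0]<.3)&(Q[:,1]<-.24)&(Q[:,1]>-.34); 
    if k.any(): print("handle z hist",np.histogram(Q[k,2],bins=np.arange(-.6,1.3,.1))[0], Q[k][:,0].min(), Q[k][:,1].min(), Q[k][:,1].max())
E
```

```text
top fridgeside 8091 min [ 0.335 -0.247  0.059] max [ 0.449 -0.237  0.556]
top handle 367 min [ 0.283 -0.291  0.051] max [ 0.299 -0.262  0.22 ]
top arm x<.3,y>-.2 16018 min [ 0.136 -0.145  0.236] max [0.268 0.083 0.773]
-0.3 367 x [0.28 0.3 ] z [0.05 0.17 0.22]
-0.2 2022 x [0.25 0.27] z [0.48 0.69 0.78]
-0.1 8432 x [0.2  0.26] z [0.26 0.6  0.77]
-0.0 5564 x [0.13 0.25] z [0.22 0.37 0.53]
handle z hist [  0   0  22  73 108  77 140 151 144   0   0   0   0   0   0   0   0   0] 0.20105418906419287 -0.33995484508131546 -0.2400832055376151
side fridgeside 9942 min [ 0.333 -0.251  0.057] max [ 0.449 -0.232  0.599]
side handle 307 min [ 0.282 -0.284  0.052] max [ 0.299 -0.257  0.217]
side door 1680 min [ 0.332 -0.792  0.057] max [ 0.333 -0.303  0.606]
side arm x<.3,y>-.2 21643 min [-0.042 -0.052  0.056] max [0.255 0.089 0.59 ]
side arm y<-.3 507 min [ 0.096 -0.553  0.37 ] max [ 0.124 -0.506  0.608]
-0.6 506 x [0.1  0.12] z [0.37 0.54 0.61]
-0.3 307 x [0.28 0.3 ] z [0.05 0.14 0.22]
-0.2 27 x [0.26 0.26] z [0.49 0.57 0.6 ]
-0.1 3314 x [-0.01  0.26] z [0.06 0.54 0.6 ]
-0.0 18302 x [-0.04  0.25] z [0.06 0.26 0.51]
handle z hist [  0   0  24 132 157  55 153 178  48   0   0   0   0   0   0   0   0   0] 0.20136483530796997 -0.3396629989607918 -0.25276329436280087
```

The fridge front is at x≈0.333 and its side at y≈-0.245. Its handle reaches x 0.28 and z 0.22. I pass inside it first, slightly raised.

```bash
python3 -m handwheel '{"deltas": [[1,0.49,-0.725,-0.083,0],[1,0.49,-0.725,-0.083,0],[1,0.49,-0.725,-0.083,0],[1,0.49,-0.725,-0.083,0],[1,0.49,-0.725,-0.083,0],[1,0.49,-0.725,-0.083,0],[1,0.49,-0.725,-0.083,0],[1,0.49,-0.725,-0.083,0],[1,0.49,-0.725,-0.083,0],[1,0.585,-0.675,0,0],[1,0.585,-0.675,0,0],[1,0.585,-0.675,0,0],[1,0.585,-0.675,0,0],[1,0.585,-0.675,0,0],[1,0,0,0,0]]}' 20; cat >> h.py <<'E'
def go(x,y,z,yaw_y=None):
    "tool-frame units (after turning) from the measured TCP to a world point; yaw_y = wanted world angle of tool y, deg"
    s=status.get_state(); w,a,b,c=s["orientation"]; M=R.from_quat([a,b,c,w]).as_matrix()
    cur=np.degrees(np.arctan2(M[1,1],M[0,1])); t=0
    if yaw_y is not None: t=(cur-yaw_y+180)%360-180; M=M@R.from_euler("z",t,degrees=True).as_matrix()
    print("clock",round(s["clock"],2),"tcp",s["tcp_pos"].round(4),"yaw_y",cur.round(2),"turn",round(t/10,3),"units",(M.T@(np.array([x,y,z])-s["tcp_pos"])/.04).round(3),"tilt z",M[:,2].round(3),
      "J",s["joint_pos"].round(2),"F",s["wrist_force"].round(1),"gap",round(s["finger_gap"],4),"grip",round(s["grip_force"],1))
E
python3 - <<'E'
from h import *
import numpy as np
print(np.degrees(np.arctan2(.442-.3502,.4894-.4622))-90)
go(.4757,.395,.28,-16)
E
```

```text
clock: 2.22
tcp_pos: [0.3291, -0.099, 0.3339]
orientation: [0.0, 0.992, 0.127, 0.0]
wrist_force: [0.5, 0.1, -0.3]
finger_gap: 0.0852
grip_force: 0.0
-16.504361381755018
clock 2.23 tcp [ 0.3291 -0.099   0.3339] yaw_y -75.37 turn -5.937 units [12.881  0.12   1.349] tilt z [ 0.001 -0.    -1.   ] J [-0.53 -0.15 -0.39  1.33  0.    2.36] F [ 0.5  0.1 -0.3] gap 0.0852 grip 0.0
```

```bash
python3 -m handwheel '{"deltas": [[1,0,0,0,-0.99],[1,0,0,0,-0.99],[1,0,0,0,-0.99],[1,0,0,0,-0.99],[1,0,0,0,-0.99],[1,0,0,0,-0.99],[1,0.99,0.01,0.1,0],[1,0.99,0.01,0.1,0],[1,0.99,0.01,0.1,0],[1,0.99,0.01,0.1,0],[1,0.99,0.01,0.1,0],[1,0.99,0.01,0.1,0],[1,0.99,0.01,0.1,0],[1,0.99,0.01,0.1,0],[1,0.99,0.01,0.1,0],[1,0.99,0.01,0.1,0],[1,0.99,0.01,0.1,0],[1,0.99,0.01,0.1,0],[1,1,0,0.15,0],[1,0,0,0,0]]}'
python3 - <<'E'
from h import *
go(.4757,.395,.177,-16)
c=cam("side"); f=cv2.resize(c["frame"][150:400,220:500],None,fx=2.4,fy=2.4,interpolation=cv2.INTER_CUBIC); cv2.imwrite("pics/s1.png",f[:,:,::-1])
for p in [(.4757,.395,.16),(.4757,.395,.12)]: print((proj(c,p)-[220,150])*2.4)
E
```

```text
clock: 4.72
tcp_pos: [0.4782, 0.3936, 0.2781]
orientation: [0.0, 0.799, 0.601, -0.001]
wrist_force: [1.0, -0.2, 0.1]
finger_gap: 0.0854
grip_force: 0.0
clock 4.72 tcp [0.4782 0.3936 0.2781] yaw_y -16.16 turn -0.016 units [ 0.019 -0.069  2.527] tilt z [-0.001 -0.001 -1.   ] J [ 0.56  0.41  0.12  1.28 -0.    2.41] F [ 1.  -0.2  0.1] gap 0.0854 grip 0.0
[307.21469725 268.36150366]
[305.94886135 317.6413144 ]
```

View pics/s1.png

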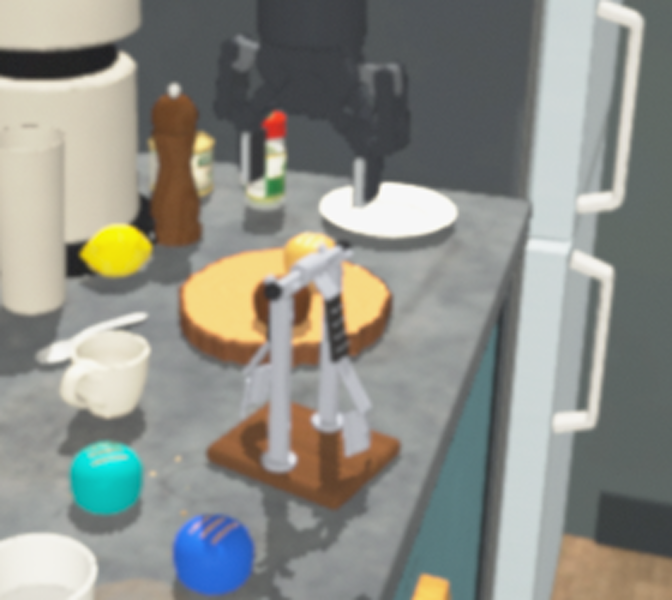

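The crop shows the open gripper above the stand. The pin's middle is at about (308,270), against a projected (307,268), so the measurement agrees. I go down and close part way.

```bash
python3 -m handwheel '{"deltas": [[1,0.02,-0.07,0.5,0],[1,0,0,0.5,0],[1,0,0,0.5,0],[1,0,0,0.5,0],[1,0,0,0.5,0],[1,0,0,0,0],[0.5,0,0,0,0],[0.35,0,0,0,0],[0.25,0,0,0,0],[0.25,0,0,0,0]]}' 20
python3 - <<'E'
from h import *
go(.4757,.395,.177,-16)
E
```

```text
clock: 6.02
tcp_pos: [0.4752, 0.3944, 0.1805]
orientation: [0.0, 0.8, 0.6, 0.001]
wrist_force: [1.4, 0.6, 2.5]
finger_gap: 0.0532
grip_force: 2.1
clock 6.03 tcp [0.4752 0.3944 0.1805] yaw_y -16.23 turn -0.023 units [0.018 0.008 0.088] tilt z [ 0.001  0.    -1.   ] J [ 0.56  0.45 -0.06  1.06 -0.    2.42] F [1.4 0.6 2.5] gap 0.0532 grip 2.1
```

```bash
python3 -m handwheel '{"deltas": [[0.16,0,0,0,0],[0.14,0,0,0,0],[0.14,0,0,-0.2,0],[0.14,0,0,-0.4,0],[0.14,0,0,-0.4,0],[0.14,0,0,0,0]]}'
python3 - <<'E'
from h import *
go(.4757,.395,.345,0)
c=cam("side"); f=cv2.resize(c["frame"][110:360,220:500],None,fx=2.4,fy=2.4,interpolation=cv2.INTER_CUBIC); cv2.imwrite("pics/s2.png",f[:,:,::-1])
E
```

```text
clock: 6.78
tcp_pos: [0.4757, 0.3949, 0.2222]
orientation: [0.0, 0.8, 0.6, 0.002]
wrist_force: [-0.1, 0.5, -1.3]
finger_gap: 0.0485
grip_force: 3.2
clock 6.78 tcp [0.4757 0.3949 0.2222] yaw_y -16.23 turn -1.623 units [ 0.009  0.01  -3.071] tilt z [ 0.003  0.002 -1.   ] J [ 0.56  0.43  0.01  1.15 -0.    2.42] F [-0.1  0.5 -1.3] gap 0.0485 grip 3.2
```

View pics/s2.png

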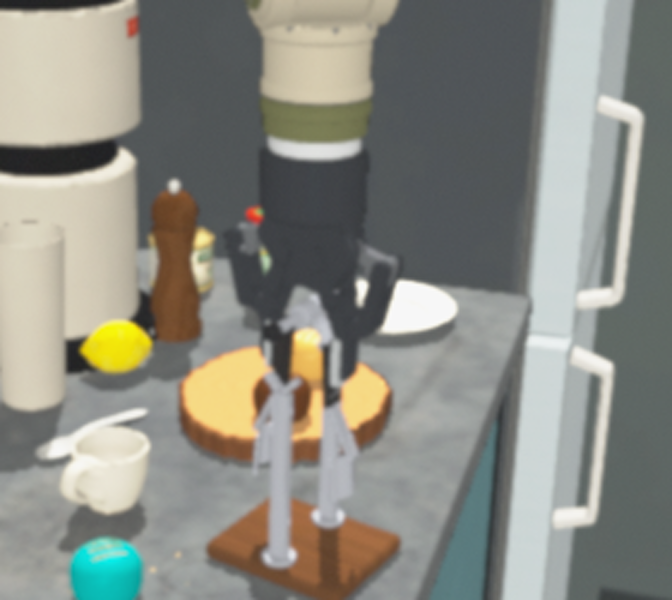

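The tongs hang in the gripper at crop (305,400) with the pin clear of the posts, and the jaws hang straight. I lift clear of the posts, then go above the rye roll.

```bash
python3 -m handwheel '{"deltas": [[0.14,0,0,-0.45,0],[0.14,0,0,-0.45,0],[0.14,0,0,-0.45,0],[0.14,0,0,-0.45,0],[0.14,0,0,-0.45,0],[0.14,0,0,-0.45,0],[0.14,0,0,-0.4,0],[0.14,0,0,0,-0.54],[0.14,0,0,0,-0.54],[0.14,0,0,0,-0.54],[0.14,-0.58,0.235,0,0],[0.14,-0.58,0.235,0,0],[0.14,-0.58,0.235,0,0],[0.14,-0.58,0.235,0,0],[0.14,-0.58,0.235,0,0],[0.14,-0.58,0.235,0,0],[0.14,-0.58,0.235,0,0],[0.14,-0.58,0.235,0,0],[0.14,0,0,0,0],[0.14,0,0,0,0]]}'
python3 - <<'E'
from h import *
go(.551,.209,.345,0)
c=cam("side"); f=cv2.resize(c["frame"][60:310,250:470],None,fx=2.4,fy=2.4,interpolation=cv2.INTER_CUBIC); cv2.imwrite("pics/s3.png",f[:,:,::-1])
t=cam("top"); P=pts(c); Pt=pts(t)
s=status.get_state()["tcp_pos"]
for nm,Q,d in(("side",P,c["depth"]),("top",Pt,t["depth"])):
    k=(d>0)&(abs(Q[...,0]-s[0])<.08)&(abs(Q[...,1]-s[1])<.07)&(Q[...,2]>.1)&(Q[...,2]<.34)
    q=Q[k]
    if len(q):
        for z0 in np.arange(.18,.34,.02):
            r=q[(q[:,2]>z0)&(q[:,2]<z0+.02)]
            if len(r): print(nm,z0.round(2),len(r),"x",r[:,0].min().round(3),r[:,0].max().round(3),"y",r[:,1].min().round(3),r[:,1].max().round(3),"zmin",r[:,2].min().round(3))
for z in(.325,.193): print((proj(c,[s[0],s[1],z])-[250,60])*2.4)
E
```

```text
clock: 9.32
tcp_pos: [0.5496, 0.2089, 0.3434]
orientation: [-0.0, 0.707, 0.707, -0.0]
wrist_force: [0.1, -0.4, -0.7]
finger_gap: 0.0491
grip_force: 3.2
clock 9.32 tcp [0.5496 0.2089 0.3434] yaw_y -0.04 turn -0.004 units [ 0.003  0.035 -0.041] tilt z [-0.001  0.    -1.   ] J [0.23 0.33 0.17 1.41 0.   1.8 ] F [ 0.1 -0.4 -0.7] gap 0.0491 grip 3.2
side 0.18 77 x 0.507 0.591 y 0.193 0.23 zmin 0.187
side 0.2 138 x 0.507 0.593 y 0.192 0.23 zmin 0.2
side 0.22 74 x 0.506 0.592 y 0.194 0.225 zmin 0.22
side 0.24 61 x 0.516 0.58 y 0.202 0.222 zmin 0.24
side 0.26 116 x 0.518 0.581 y 0.201 0.224 zmin 0.26
side 0.28 227 x 0.51 0.587 y 0.198 0.224 zmin 0.28
side 0.3 257 x 0.499 0.602 y 0.164 0.262 zmin 0.3
side 0.32 522 x 0.49 0.609 y 0.166 0.267 zmin 0.32
[217.35116403 202.2180804 ]
[214.49905033 353.89128379]
```

View pics/s3.png

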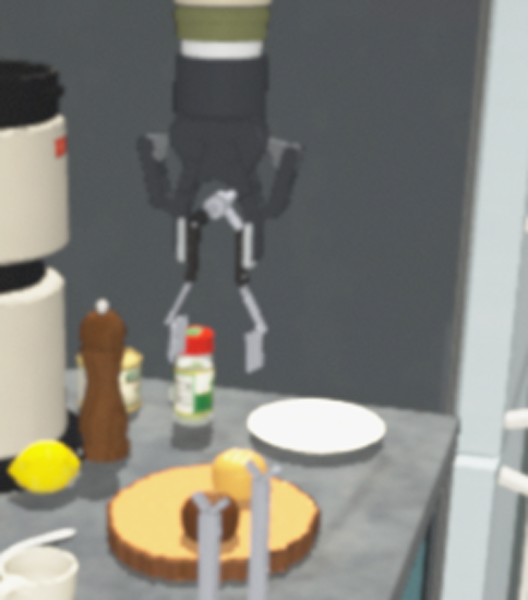

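The jaws hang at crop (178,340) and (254,350), level and centred over the rye roll. The spread is x 0.507–0.593 and the lower edge is at z≈0.188. I open them slightly and descend.

```bash
python3 -m handwheel '{"deltas": [[0.2,0,0.045,0.3,0],[0.2,0,0,0.5,0],[0.2,0,0,0.5,0],[0.2,0,0,0.5,0],[0.2,0,0,0.5,0],[0.2,0,0,0.4,0],[0.2,0,0,0.2,0],[0.2,0,0,0,0],[0.2,0,0,0,0]]}'
python3 - <<'E'
from h import *
go(.5515,.209,.180,0)
c=cam("side"); P=pts(c); d=c["depth"]; f=cv2.resize(c["frame"][180:300,290:410],None,fx=5,fy=5,interpolation=cv2.INTER_CUBIC); cv2.imwrite("pics/s4.png",f[:,:,::-1])
s=status.get_state()["tcp_pos"]
k=(d>0)&(abs(P[...,0]-s[0])<.07)&(abs(P[...,1]-s[1])<.04)&(P[...,2]>.025)&(P[...,2]<.12)
q=P[k]
for z0 in np.arange(.025,.12,.01):
    r=q[(q[:,2]>z0)&(q[:,2]<z0+.01)]
    if len(r): print(z0.round(3),len(r),"x",r[:,0].min().round(3),r[:,0].max().round(3),"y",r[:,1].min().round(3),r[:,1].max().round(3))
E
```

```text
clock: 10.55
tcp_pos: [0.5521, 0.2087, 0.2284]
orientation: [0.0, 0.707, 0.707, 0.0]
wrist_force: [0.2, 0.0, -0.9]
finger_gap: 0.051
grip_force: 3.0
clock 10.55 tcp [0.5521 0.2087 0.2284] yaw_y -0.03 turn -0.003 units [ 0.007 -0.016  1.211] tilt z [ 0.001  0.    -1.   ] J [ 0.23  0.37 -0.06  1.14 -0.    1.8 ] F [ 0.2  0.  -0.9] gap 0.051 grip 3.0
0.025 45 x 0.526 0.572 y 0.206 0.236
0.035 77 x 0.524 0.576 y 0.206 0.24
0.045 88 x 0.525 0.576 y 0.199 0.239
0.055 66 x 0.53 0.569 y 0.194 0.233
0.065 4 x 0.512 0.592 y 0.194 0.225
0.075 44 x 0.511 0.598 y 0.19 0.228
0.085 44 x 0.511 0.597 y 0.193 0.23
0.095 43 x 0.509 0.594 y 0.193 0.229
0.105 46 x 0.507 0.597 y 0.198 0.228
0.115 16 x 0.511 0.593 y 0.202 0.219
```

View pics/s4.png

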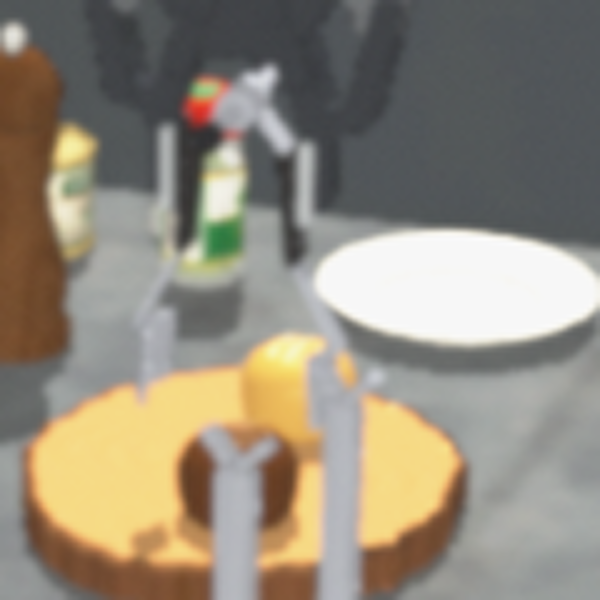

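The jaws straddle the rye roll at (238,480): the left jaw is at (155,355) and the right one is behind the post at (322,385). I nudge -2 mm in x, go down, then close with 20 N.

```bash
python3 -m handwheel '{"deltas": [[0.2,0,-0.05,0.2,0],[0.2,0,0,0.25,0],[0.2,0,0,0.25,0],[0.2,0,0,0.25,0],[0.2,0,0,0.2,0],[0.2,0,0,0.03,0],[0.2,0,0,0,0]]}'
python3 - <<'E'
from h import *
go(.5515,.209,.180,0)
E
```

```text
clock: 11.48
tcp_pos: [0.5498, 0.2086, 0.1806]
orientation: [0.0, 0.707, 0.707, 0.0]
wrist_force: [-0.6, -0.2, -1.4]
finger_gap: 0.0513
grip_force: 3.0
clock 11.47 tcp [0.5498 0.2086 0.1806] yaw_y -0.03 turn -0.003 units [0.009 0.043 0.015] tilt z [ 0. -0. -1.] J [ 0.23  0.4  -0.14  1.03 -0.    1.8 ] F [-0.6 -0.2 -1.4] gap 0.0513 grip 3.0
```

```bash
python3 -m handwheel '{"deltas": [[0.12,0,0,0,0],[0.06,0,0,0,0],[0.0,0,0,0,0],[-0.1,0,0,0,0],[-0.3,0,0,0,0],[-0.3,0,0,0,0],[-0.3,0,0,0,0]]}' 20
python3 - <<'E'
from h import *
go(.5515,.209,.180,0)
E
```

```text
clock: 12.35
tcp_pos: [0.5498, 0.2086, 0.1807]
orientation: [0.0, 0.707, 0.707, 0.0]
wrist_force: [-0.1, 0.1, 0.8]
finger_gap: 0.0411
grip_force: 24.7
clock 12.35 tcp [0.5498 0.2086 0.1807] yaw_y -0.03 turn -0.003 units [0.009 0.041 0.018] tilt z [ 0.  0. -1.] J [ 0.23  0.4  -0.14  1.03 -0.    1.8 ] F [-0.1  0.1  0.8] gap 0.0411 grip 24.7
```

The gap of 41 mm at about 25 N matches jaws closed on a roll. I lift and check.

```bash
python3 -m handwheel '{"deltas": [[-0.3,0,0,-0.15,0],[-0.3,0,0,-0.3,0],[-0.3,0,0,-0.4,0],[-0.3,0,0,-0.4,0],[-0.3,0,0,-0.4,0],[-0.3,0,0,-0.4,0],[-0.3,0,0,-0.4,0],[-0.3,0,0,-0.25,0],[-0.3,0,0,0,0],[-0.3,0,0,0,0]]}'
python3 - <<'E'
from h import *
go(.526,-.104,.275,0)
c=cam("side"); f=cv2.resize(c["frame"][110:290,270:430],None,fx=3.3,fy=3.3,interpolation=cv2.INTER_CUBIC); cv2.imwrite("pics/s5.png",f[:,:,::-1])
E
```

```text
clock: 13.6
tcp_pos: [0.5495, 0.2085, 0.2879]
orientation: [-0.0, 0.707, 0.707, -0.0]
wrist_force: [1.0, -0.0, -1.0]
finger_gap: 0.0413
grip_force: 24.5
clock 13.6 tcp [0.5495 0.2085 0.2879] yaw_y -0.03 turn -0.003 units [-7.814 -0.586  0.326] tilt z [-0.001 -0.    -1.   ] J [ 0.23  0.34  0.05  1.28 -0.    1.8 ] F [ 1. -0. -1.] gap 0.0413 grip 24.5
```

View pics/s5.png

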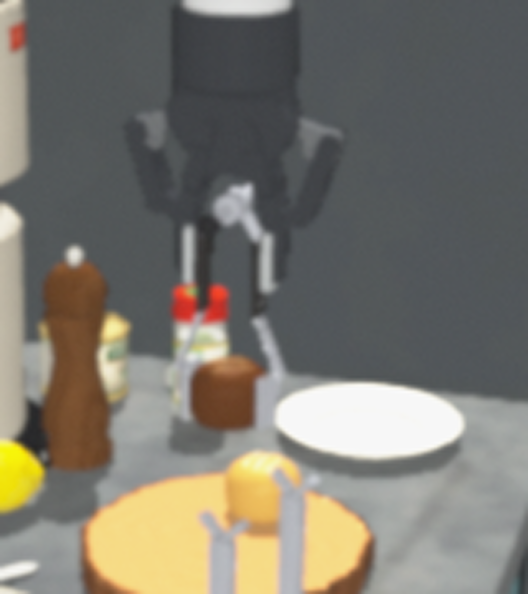

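The rye roll is held level between the jaws at (228,393), and the light roll is still on the board at (262,490). I carry it over the plate.

```bash
python3 -m handwheel '{"deltas": [[-0.3,-0.2,-0.01,0,0],[-0.3,-0.4,-0.03,0,0],[-0.3,-0.5,-0.04,0,0],[-0.3,-0.6,-0.05,0,0],[-0.3,-0.6,-0.05,0,0],[-0.3,-0.6,-0.05,0,0],[-0.3,-0.6,-0.05,0,0],[-0.3,-0.6,-0.05,0,0],[-0.3,-0.6,-0.05,0,0],[-0.3,-0.6,-0.05,0,0],[-0.3,-0.6,-0.05,0,0],[-0.3,-0.6,-0.05,0.05,0],[-0.3,-0.5,-0.03,0.1,0],[-0.3,-0.4,-0.02,0.1,0],[-0.3,-0.3,0,0.08,0],[-0.3,-0.1,0,0,0],[-0.3,0,0,0,0],[-0.3,0,0,0,0],[-0.3,0,0,0,0],[-0.3,0,0,0,0]]}'
python3 - <<'E'
from h import *
go(.526,-.104,.275,0)
c=cam("side"); P=pts(c); d=c["depth"]; f=cv2.resize(c["frame"][100:300,250:450],None,fx=3,fy=3,interpolation=cv2.INTER_CUBIC); cv2.imwrite("pics/s6.png",f[:,:,::-1])
hsv=cv2.cvtColor(c["frame"],cv2.COLOR_RGB2HSV)
k=(d>0)&(abs(P[...,0]-.526)<.06)&(abs(P[...,1]+.1)<.06)&(P[...,2]>.05)&(P[...,2]<.2)&(hsv[...,1]>110)
print("roll",k.sum(),np.percentile(P[k],[2,50,98],axis=0).round(3))
t=cam("top"); Q=pts(t)
for n,b,z in(("white",(340,240,385,280),(.035,.07)),("plate",(410,225,495,310),(.006,.03)),("cup",(215,195,262,235),(.03,.07)),("jar",(440,180,480,220),(.08,.12))):
    S=Q[b[1]:b[3],b[0]:b[2]]; m=(S[...,2]>z[0])&(S[...,2]<z[1]); print(n,m.sum(),np.median(S[m],0).round(3),S[m].min(0).round(3),S[m].max(0).round(3))
E
```

```text
clock: 16.15
tcp_pos: [0.5264, -0.103, 0.2755]
orientation: [0.0, 0.707, 0.707, 0.0]
wrist_force: [0.4, 0.5, -1.4]
finger_gap: 0.0411
grip_force: 24.5
clock 16.15 tcp [ 0.5264 -0.103   0.2755] yaw_y 0.01 turn 0.001 units [-0.025 -0.009  0.012] tilt z [ 0. -0. -1.] J [-0.34  0.25 -0.11  1.21 -0.    1.23] F [ 0.4  0.5 -1.4] gap 0.0411 grip 24.5
roll 220 [[ 0.509 -0.102  0.121]
 [ 0.524 -0.08   0.141]
 [ 0.543 -0.072  0.155]]
white 443 [0.552 0.111 0.056] [0.527 0.084 0.035] [0.579 0.137 0.069]
plate 1883 [ 0.513 -0.084  0.011] [ 0.429 -0.193  0.006] [ 0.626 -0.002  0.026]
cup 329 [0.658 0.387 0.051] [0.616 0.341 0.03 ] [0.679 0.426 0.061]
jar 370 [ 0.669 -0.103  0.106] [ 0.648 -0.128  0.08 ] [ 0.692 -0.082  0.115]
```

View pics/s6.png

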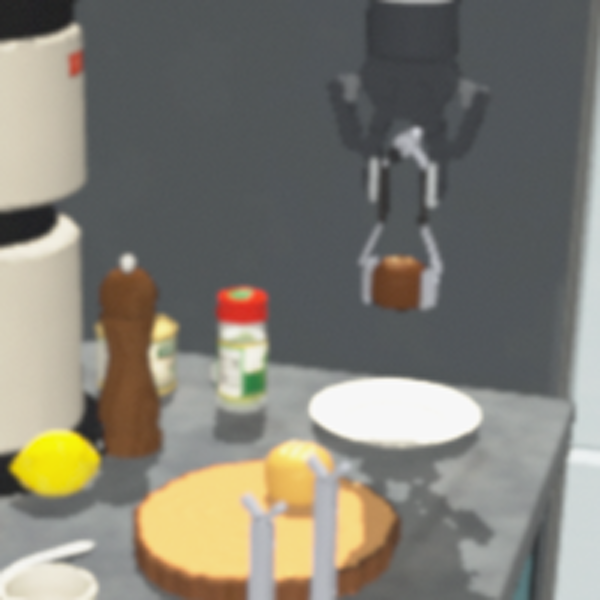

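The roll is level in the tongs at (398,283), above the plate at (395,411). Its underside is at about z 0.117, and the other things are unmoved.

```bash
python3 -c "
from workcell import hand_in
print(hand_in())"
```

```text
the job is handed in; nothing more can be done
None
```

The tongs are holding the rye roll level and steady over the white plate, its underside about 10 cm above it. The robot's fingers touched neither roll, the light roll, cup and jar measured unmoved, the plate looked undisturbed, and the job was handed in at about 16 s.

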